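# Shut the sample cabinet and hold its inspection flap at the set angle

## Robot

A 6-joint arm with a two-finger parallel gripper is mounted at the origin on a cart in front of the work surface, level with it; the furniture and walls round the work are solid. World frame = base frame: x ahead of the robot, y to its left, z up, the work surface at z = 0. Lengths are in m, angles in rad, forces in N, time in s.
With the tool pointing down it reaches from about 0.25 to 0.725 m from the base axis. Payload 9.7 kg.
Tool frame: the origin (TCP) lies midway between the tips of the shut fingers; the grasp point (between the pads) lies 19 mm behind it (arm.tcp_to_grasp is the distance from the TCP to the grasp point, in m); z points along the fingers, y is the line along which they close (so a half turn about z gives the same grasp; the last joint's range is limited). The gripper opens to 85 mm and grips with 20 to 120 N. Pads are 22 mm wide; open, the fingers measure 114 mm over their backs; the gripper's body (76 mm by 85 mm) begins 54 mm behind the grasp point. The pads swing forward as they close: fully open they stand 13 mm farther back than shut.
Start: joints at [0, 0.087, 0.176, 1.66, 0, 1.571], TCP at [0.55, -0, 0.231] pointing down, gripper open.
Joint ranges: [-3.13, 3.13], [-0.85, 1.81], [-1.15, 1.24], [-2.2, 2.28], [-1.44, 1.52], [-3.14, 3.14]. Speed limits (rad/s): [2.22, 2.22, 2.57, 3.14, 3.14, 3.14].

## Interface

Orientations are given as a rotation vector (axis times angle).
In Python, from bench import arm, optics, ticket gives the robot as it stands.
- The arm moves only by the tool play_rows, never from a script. Its argument "rows" is a list that holds one entry, the list of rows, each a list of 7 numbers: the shift along the tool's x, y, z in units of 50 mm (1.0 is 50 mm), then the turn, a rotation vector about the tool's x, y, z in units of 10 degrees (1.0 is 10 degrees), then the finger opening in mm, from 0 to 85.4. In form: [[[x, y, z, wx, wy, wz, claw], ...]]. A call has 1 to 20 rows; each row is the pose to reach, as a shift and turn from the pose commanded when the call began, along the tool's axes at that moment; what a row does not reach only later rows make up. A row lasts 1/8 s, in which the tool goes at most 62.5 mm and 10.7 degrees, less where a joint would pass 70% of its speed; a pose out of reach is approached as far as the arm can. A call with a gripper value outside its range is refused whole. The fingers move at their own pace and stop on an object; "force" is the grip in N (left out, the last holds). Time passes only in rows, so rows that repeat a pose let the fingers close. It gives the time, the measured TCP pose, the force, the opening and the grip force at its end, in the units of the state.
- arm.read_state(): the state, without advancing time (a new reading comes with each control period).
- optics.grab_frame(name): name is "scene" or "side" or "wrist"; returns a dict with "color" (384x512x3 uint8, red, green, blue), "fx", "fy", "cx", "cy" (pixels), "R" (3x3) and "t" (3): a world point X has camera coordinates R X + t. Camera axes: x right, y down, z forward; pixel columns grow to the right and rows downward; lengths in m; the calibration is good to about 2 mm. A picture is of the moment at which its call begins. There is no depth.
- ticket.close_job(): hands the job in; it is judged then, once.
The state is a dict: "t": time; "joint_pos": joint angles; "joint_velocities": joint speeds; "effort": joint torques, N m; "tool_pos": TCP position; "ee_rot": TCP orientation; "ft_force": force on the tool from outside, world axes, zero at the start; "torque": the same for the moment, N m; "width": finger opening in m; "grasp_force": force on a finger pad.
Only numpy, scipy, OpenCV 4.12 (cv2) and the standard library are available. Lean on these libraries where they do the work, as an engineer would, in place of code of your own. Each camera call takes 0.05 s, during which the arm holds its last target. There are 200 camera calls.

## Task

The front door of the small sample cabinet was left ajar: push it fully shut until its catch snaps in. Then lift the inspection flap on top of the cabinet by its finger tab until the flap's pointer is in line with the index marker clamped on the quadrant plate at its side, and finish while still holding the flap there, since it falls shut if let go. Do not shift the marker, and leave the other things on the table where they are.

Things in the scene. Friction and masses are not known exactly. Their poses are not given: they have to be found in the camera images.
- cabinet: white cabinet, fixed, 150 deep (x) x 190 wide (y) x 150 mm high, front closed by the door, top by the flap. Origin: centre of its underside, on the table; x to its back, y to its left as seen from the robot, z up; may be yawed. Left of the door, at its free edge, stands a grey catch housing 22 x 13 x 34 mm, centre at (-86, 93, 75) mm, front at x = -98 mm
- flap_hinge (a point): middle of the flap's hinge axis, at (70, 0, 155) mm from the cabinet's origin; axes as the cabinet's; the hinge runs along y. A quadrant plate, 4 mm thick, 105 to 135 mm from this axis, stands up beside the cabinet's left side at y = +108 mm, to 135 mm above this axis
- door_hinge (a point): foot of the door's upright hinge axis, at (-81, -85, 12) mm from the cabinet's origin, at the door's right edge, in the middle of its thickness; axes as the cabinet's
- door (a joint): front door: 0 = shut, grows (rad) as its free left edge swings out to the robot. 148 wide, 116 high, 12 mm thick, from 12 to 128 mm above the table. Upright bar handle, 9 mm thick, 46 to 94 mm above the table, 28 mm out from mid panel, 138 mm from the hinge. Stiff hinge: stays where left. A ball catch resists the last 0.1 rad with 3 to 5 N at the edge, then snaps in at 0
- flap (a joint): angle of the top flap, 0 = lying shut, grows as its front edge rises (hinge at the rear, axis along cabinet y; stop at 1.5 rad). 150 long x 184 wide x 8 mm thick, about 0.3 kg, with a clear window; swings freely and falls shut when let go
- tab (a point): centre of the flap's finger tab: upright disc 30 mm in diameter, 12 mm thick along cabinet y (pinch it that way), in front of the flap's front edge, 30 mm right of the middle; 172 mm from the hinge axis along the flap, 14 mm above its mid plane, 169 mm above the table when shut. Fingers may pivot round it as the flap swings. Axes turn with the flap: x to the hinge, y along the hinge
- door_edge (a point): point on the door's outer face at its free edge, 150 mm from the hinge axis, 70 mm above the table; axes as the cabinet's when the door is shut, turning with the door
- mark (a joint): angle at which the index marker is clamped on the quadrant plate, in the same measure as the flap's angle: the flap is at the marker when joint flap = joint mark. It is stiff; do not shift it
- flap_pointer (a point): point on the dark pointer blade on the flap's left edge, 125 mm from the hinge axis in the flap's mid plane; axes turn with the flap, x along the flap to the hinge
- mark_tip (a point): point that the flap pointer reaches when the flap is at the marker: 125 mm from the hinge axis. The marker itself is a dark clamp block 40 mm long (along the radius), 10 mm wide, on the quadrant plate with a thumb screw and a thin tip; x along the radius to the hinge
- beaker: small glass beaker 46 x 58 mm high, loose bystander left of the cabinet, origin under its centre
- small_bottle: small capped bottle 34 x 62 mm high, loose bystander right of the cabinet, origin under its centre
- timer: lab timer 62 x 66 x 20 mm, loose bystander nearer the robot at the left, origin under its centre
- pen: marker pen 12 x 136 x 13 mm lying on the table, loose bystander nearer the robot at the right, origin under its centre

How it is judged:
By the outcome, as a careful person would: the job done as asked, in the order asked, and still so for the second after the job is handed in, while the arm keeps its last pose, push and grip.
It also fails if it takes over 40 s, if anything falls off the work surface, if the arm or the gripper's body presses on something with over 40 N, if the wrist force passes 120 N, or if a joint passes its speed limit or range.

## Working session

There is one attempt and no reset: what is moved stays moved. The work goes in short steps, Python scripts to look and compute and a tool call to move; the robot and the scene stay as the last step left them, time stands still between calls to the robot, and variables do not carry over. Pictures are saved under pics/ and viewed, at most 10 in all, crops included, and the job is handed in when it is done.

Besides the shell and the picture viewer there is one more tool, called after "Request:" as a command line: name --argument value ..., lists and objects as JSON in quotes. play_rows: Moves the arm, as the interface text tells. Its arguments: {"type":"object","properties":{"rows":{"type":"array","items":{"type":"array","items":{"type":"array","items":{"type":"number"}}}},"force":{"type":"number"}},"required":["rows"]}

```bash
mkdir -p pics; ls; python3 - <<'E'
from bench import arm, optics
import cv2,numpy as np,pickle
d={}
for n in ["scene","side","wrist"]:
    f=optics.grab_frame(n); d[n]=f
    cv2.imwrite(f"pics/{n}0.png",cv2.resize(f["color"][:,:,::-1],(800,600),interpolation=cv2.INTER_CUBIC))
    print(n,f["fx"],f["cx"],f["cy"],(-np.array(f["R"]).T@np.array(f["t"])).round(3),np.array(f["R"]).round(2).tolist())
pickle.dump(d,open("f0.pkl","wb"))
s=arm.read_state();print(s)
E
```

```text
pics
scene 445.0863922338919 252.4306699791236 199.33000168000603 [1.525 0.132 0.604] [[-0.12, 0.99, -0.01], [0.43, 0.05, -0.9], [-0.9, -0.12, -0.43]]
side 493.01305316733686 257.1608712087418 203.59948272702502 [-0.158  0.864  1.086] [[-0.79, -0.62, -0.01], [-0.4, 0.52, -0.76], [0.47, -0.59, -0.65]]
wrist 316.59058789028626 261.135321436876 186.6528536655285 [0.549 0.078 0.374] [[1.0, 0.0, -0.0], [0.0, -0.95, 0.3], [-0.0, -0.3, -0.95]]
{'t': 0.15, 'joint_pos': array([-2.55179952e-05,  8.73309358e-02,  1.75301000e-01,  1.65980035e+00,
       -1.14893303e-05,  1.57078719e+00]), 'joint_velocities': array([-2.24670454e-03, -9.73682346e-05,  1.82208918e-03, -9.82524149e-04,
       -1.98435970e-03, -6.97065586e-04]), 'effort': array([-3.04631758e-03, -5.20762289e+01,  4.65044117e+01,  1.38444663e-02,
       -2.16874664e-04, -1.82086734e-05]), 'tool_pos': array([ 5.49819471e-01, -1.73047498e-05,  2.30739694e-01]), 'ee_rot': array([-2.22094826e+00, -2.22091189e+00,  1.16091864e-03]), 'ft_force': array([ 0.3154223 ,  0.22650091, -0.32004401]), 'torque': array([-0.00483284,  0.03002678,  0.0023968 ]), 'grasp_force': 0.0, 'width': 0.0853221819773718}
```

View pics/scene0.png

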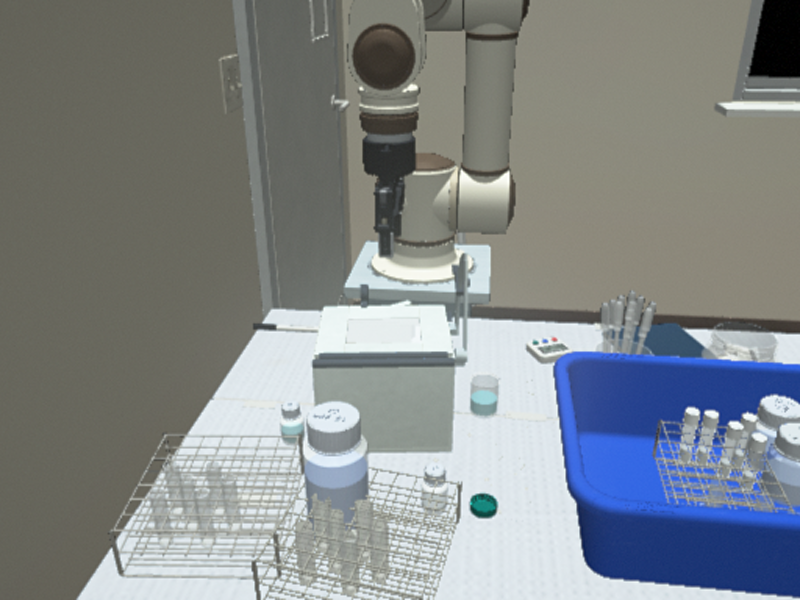

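View pics/side0.png

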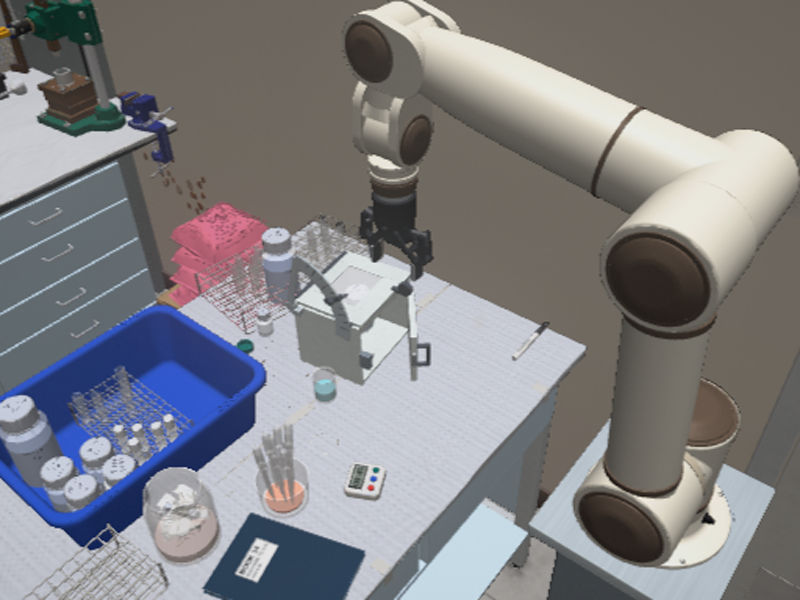

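The scene view shows the cabinet (top flap near (385,330)) with its door hidden behind. The side view shows the open door (handle ~(425,355)), the catch housing (~(367,360)), the quadrant plate and a dark block at (335,298). I'll zoom in.

```bash
python3 - <<'E'
import cv2,pickle
d=pickle.load(open("f0.pkl","rb"))
c=d["side"]["color"][:,:,::-1]
cv2.imwrite("pics/side_c.png",cv2.resize(c[155:250,180:290],(770,595)[:2],fx=0,fy=0,interpolation=cv2.INTER_CUBIC))
E
```

```text
(no output)
```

View pics/side_c.png

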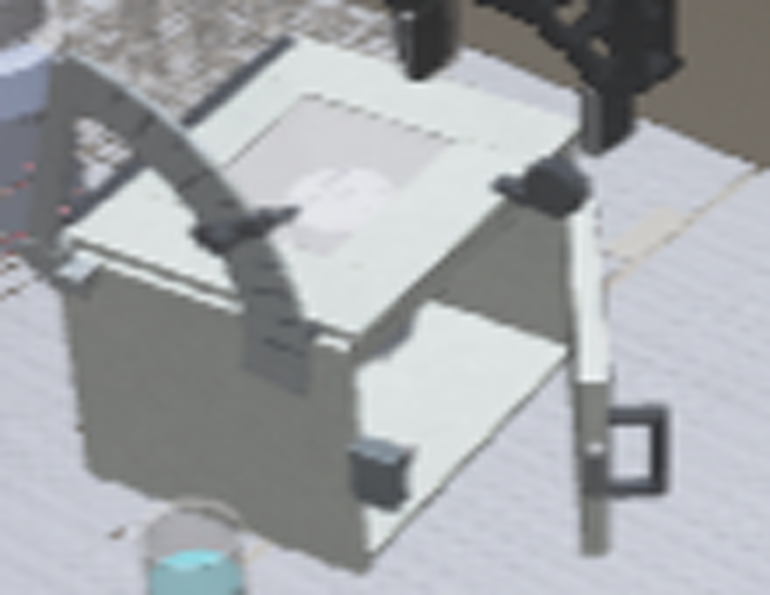

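View pics/wrist0.png

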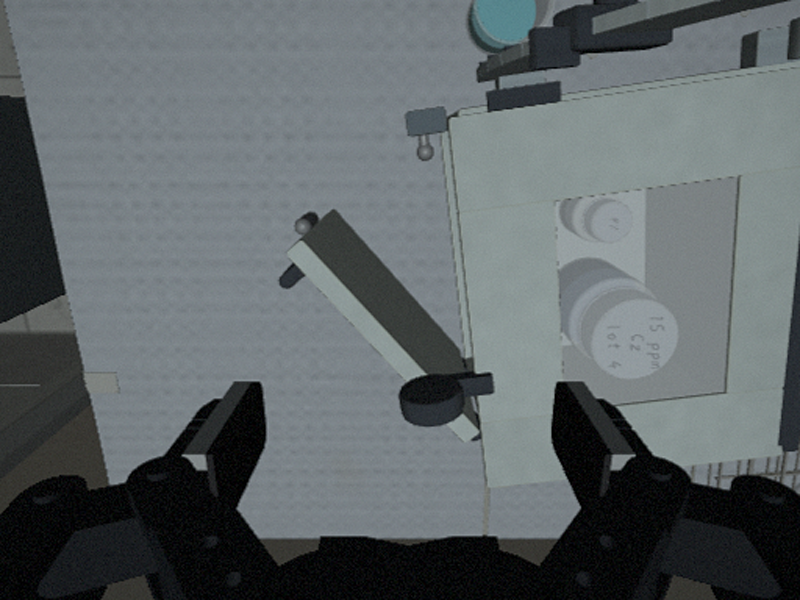

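The side crop shows the marker block from (195,237) to its tip (297,212), and the tab at about (545,187). The door is open, with its free edge at (592,460). The wrist view (800 px scale) shows the flap's front corners at (447,117) and (490,487), the tab at (432,400), and the door's top face from (289,253) to (475,440).

```bash
cat > h.py <<'E'
import numpy as np,pickle
from scipy.spatial.transform import Rotation as Ro
def ray(f,u,v):
    R=np.array(f["R"]);t=np.array(f["t"])
    return -R.T@t, R.T@np.array([(u-f["cx"])/f["fx"],(v-f["cy"])/f["fy"],1])
def plane(f,u,v,n,d):
    o,r=ray(f,u,v); n=np.array(n,float); return o+r*(d-n@o)/(n@r)
def proj(f,X):
    c=np.array(f["R"])@X+np.array(f["t"]); return np.array([f["fx"]*c[0]/c[2]+f["cx"],f["fy"]*c[1]/c[2]+f["cy"]])
E
cat > m.py <<'E'
from h import *
d=pickle.load(open("f0.pkl","rb")); w=d["wrist"]; s=d["side"]; k=.64
P=lambda u,v,z:plane(w,u*k,v*k,[0,0,1],z)
a=P(447,117,.159);b=P(490,487,.159);print("corners",a,b,np.linalg.norm(a-b))
e=(a-b)[:2]; yaw=np.arctan2(-e[0],e[1]);print("yaw",yaw)
Rz=Ro.from_euler('z',yaw).as_matrix()
fm=(a+b)/2; C=fm-Rz@np.array([-80,0,159])/1e3; print("origin",C)
loc=lambda X:Rz.T@(X-C)*1e3
for n,u,v,z in [("tab",432,400,.184),("door_out",289,253,.128),("door_in",305,240,.128),("hing_out",463,441,.128),("hous",406,113,.092),("hous2",447,107,.092)]: print(n,P(u,v,z).round(4),loc(P(u,v,z)).round(1))
cs=lambda u,v:(180+u*110/770-.0,155+v*95/595)
n=Rz[:,1]
for nm,u,v,y in [("tip",297,212,100),("tipb",195,237,112),("blockmid",240,230,112),("plate_bottom",245,380,110)]:
    X=plane(s,*cs(u,v),n,n@C+y/1e3);L=loc(X);print(nm,L.round(1),"r",np.hypot(L[0]-70,L[2]-155),"th",np.arctan2(L[2]-155,70-L[0]))
for nm,u,v,z in [("flapFL",350,337,.159),("flapFR",580,120,.159),("backL",75,232,.159)]:
    print(nm,loc(plane(s,*cs(u,v),[0,0,1],z)).round(1))
H=lambda th,r,y:C+Rz@np.array([70-r*np.cos(th),y,155+r*np.sin(th)])/1e3
for th in (.4,.5,.6,.7,.8,.9):
    q=[proj(s,H(th,r,110)) for r in(100,125,140)]
    print(th,[(np.array(p)-[180,155])@np.diag([7,595/95]) for p in q],[proj(w,H(th,r,110))/k for r in(100,140)])
E
python3 m.py
```

```text
corners [0.5650135  0.08532487 0.159     ] [ 0.59186031 -0.09663811  0.159     ] 0.18393280690582972
yaw 0.14648318616502093
origin [0.65758015 0.00602017 0.        ]
tab [ 0.5595 -0.0311  0.184 ] [-102.5  -22.4  184. ]
door_out [0.4884 0.0209 0.128 ] [-165.2   39.5  128. ]
door_in [0.497  0.0277 0.128 ] [-155.7   44.9  128. ]
hing_out [ 0.5808 -0.0901  0.128 ] [-90.  -83.8 128. ]
hous [0.5479 0.0895 0.092 ] [-96.3  98.6  92. ]
hous2 [0.5698 0.0925 0.092 ] [-74.2  98.4  92. ]
tip [-61.6 100.  227.4] r 150.18387112795804 th 0.5033562148122921
tipb [-19.  112.  204.7] r 101.91778166469459 th 0.5097505299639786
blockmid [-41.7 112.  217.9] r 128.20031064600553 th 0.5125034459327736
plate_bottom [-35.2 110.  123.7] r 109.79148609515943 th -0.28928549539168275
flapFL [-80.2  96.3 159. ]
flapFR [-82.4 -90.8 159. ]
backL [ 62.1  89.2 159. ]
0.4 [array([206.27449005, 255.13058222]), array([252.28053312, 254.42505108]), array([280.37324178, 253.99423201])] [array([624.20027915,  28.13051039]), array([521.90267186,  37.37850739])]
0.5 [array([195.65951366, 236.77488837]), array([239.0310055 , 
[... 195 characters left out ...]
10662429]), array([248.10668504, 201.72232184])] [array([682.22389305,  10.48876951]), array([596.51612856,  10.48029899])]
0.7 [array([169.22721992, 200.62712501]), array([205.81430687, 185.39963532]), array([228.22861638, 176.07083394])] [array([7.19642630e+02, 2.76422235e-03]), array([651.30931801,  -7.20408352])]
0.8 [array([153.69008817, 183.25374118]), array([186.20357527, 163.36018983]), array([206.1356429 , 151.16464742])] [array([762.93492506, -11.55192351]), array([720.50732495, -28.18335541])]
0.9 [array([136.82915755, 166.62061612]), array([164.88003646, 142.25686612]), array([182.08398025, 127.31428315])] [array([812.02130109, -24.06564173]), array([806.0765728 , -52.70615283])]
```

```bash
cat >> h.py <<'E'
yaw=.1465; Rz=Ro.from_euler('z',yaw); C=np.array([.6576,.0060,0])
def target(loc,pitch):
    # tool x forward, y = cabinet -y, z down; pitched forward by 'pitch' deg
    B=np.array([[1,0,0],[0,-1,0],[0,0,-1]]).T
    R=Rz*Ro.from_euler('y',-pitch,degrees=True)*Ro.from_matrix(B)
    return C+Rz.apply(np.array(loc)/1e3),R
def rows(loc,pitch,base=None):
    from bench import arm
    if base is None:
        s=arm.read_state(); base=(np.array(s["tool_pos"]),Ro.from_rotvec(s["ee_rot"]))
    p,R=target(loc,pitch)
    d=base[1].inv().apply(p-base[0])/.05; w=np.degrees((base[1].inv()*R).as_rotvec())/10
    print(loc,pitch,"world",p.round(3),"row",d.round(2).tolist(),w.round(2).tolist()); return p,R
def loc(X): return Rz.inv().apply(np.array(X)-C)*1e3
E
python3 - <<'E'
from h import *
rows([-200,-15,200],0); rows([-195,-12,80],45)
E
```

```text
[-200, -15, 200] 0 world [ 0.462 -0.038  0.2  ] row [-0.76, -1.76, 0.62] [-0.0, 0.0, 8.16]
[-195, -12, 80] 45 world [ 0.466 -0.034  0.08 ] row [-0.69, -1.66, 3.02] [-3.2, 3.7, 7.71]
```

Request:
play_rows --rows '[[[-0.4,-0.9,0,0,0,1,85],[-0.76,-1.76,0,0,0,2,40],[-0.76,-1.76,0.3,0,0,3,0],[-0.76,-1.76,0.6,0,0,4,0],[-0.76,-1.76,0.6,0,0,5,0],[-0.76,-1.76,0.6,0,0,6,0],[-0.76,-1.76,0.6,0,0,7,0],[-0.76,-1.76,0.6,0,0,8.16,0],[-0.76,-1.76,0.6,0,0,8.16,0],[-0.76,-1.76,0.6,0,0,8.16,0]]]' --force 30

```text
t: 1.4
tool_pos: [0.4619, -0.038, 0.2012]
ee_rot: [-3.133, -0.236, 0.0]
ft_force: [-0.6, -0.5, -0.6]
width: 0.0002
grasp_force: 0.0
```

```bash
python3 - <<'E'
from h import *
from bench import arm
s=arm.read_state();print(s["joint_pos"].round(2),s["width"],loc(s["tool_pos"]).round(1))
rows([-195,-12,160],45);rows([-195,-12,80],45)
E
```

```text
[-0.08 -0.13 -0.09  1.61  0.    2.91] 0.00016877988946373054 [-200.   -15.   201.2]
[-195, -12, 160] 45 world [ 0.466 -0.034  0.16 ] row [0.1, -0.06, 0.82] [-0.01, 4.5, 0.02]
[-195, -12, 80] 45 world [ 0.466 -0.034  0.08 ] row [0.1, -0.06, 2.42] [-0.01, 4.5, 0.02]
```

Request:
play_rows --rows '[[[0,0,0.3,0,1,0,0],[0,0,0.6,0,2,0,0],[0.1,-0.06,0.8,0,3,0,0],[0.1,-0.06,1.4,0,4,0,0],[0.1,-0.06,2.0,0,4.5,0,0],[0.1,-0.06,2.42,0,4.5,0,0],[0.1,-0.06,2.42,0,4.5,0,0]]]'

```text
t: 2.28
tool_pos: [0.4853, -0.0406, 0.0757]
ee_rot: [-2.848, -0.216, -1.149]
ft_force: [-0.2, -0.2, 0.3]
width: -0.0001
grasp_force: 0.0
```

```bash
python3 - <<'E'
from h import *
from bench import arm
s=arm.read_state();print(s["joint_pos"].round(2),loc(s["tool_pos"]).round(1))
import math
for phi,r in [(.55,95),(.4,100),(.25,105),(.12,111),(.0,115),(-.05,115)]:
    x=-81-r*math.sin(phi)-6*math.cos(phi);y=-85+r*math.cos(phi)-6*math.sin(phi)
    rows([round(x-8-13*math.sin(abs(phi))),round(y),80],45)
E
```

```text
[-0.24 -0.85 -1.01  0.68  0.28  2.85] [-177.3  -20.9   75.7]
[-151, -7, 80] 45 world [ 0.509 -0.023  0.08 ] row [0.44, -0.28, 0.31] [-0.05, 0.1, 0.01]
[-139, 5, 80] 45 world [ 0.519 -0.009  0.08 ] row [0.61, -0.51, 0.47] [-0.05, 0.1, 0.01]
[-124, 15, 80] 45 world [0.533 0.003 0.08 ] row [0.83, -0.71, 0.68] [-0.05, 0.1, 0.01]
[-110, 24, 80] 45 world [0.545 0.014 0.08 ] row [1.03, -0.89, 0.88] [-0.05, 0.1, 0.01]
[-95, 30, 80] 45 world [0.559 0.022 0.08 ] row [1.24, -1.01, 1.09] [-0.05, 0.1, 0.01]
[-90, 30, 80] 45 world [0.564 0.023 0.08 ] row [1.32, -1.01, 1.16] [-0.05, 0.1, 0.01]
```

Request:
play_rows --rows '[[[0.22,-0.14,0.15,0,0,0,0],[0.44,-0.28,0.3,0,0,0,0],[0.44,-0.28,0.3,0,0,0,0]]]'

```text
t: 2.65
tool_pos: [0.5114, -0.0217, 0.0841]
ee_rot: [-2.845, -0.218, -1.155]
ft_force: [0.3, -0.2, 0.4]
width: 0.0001
grasp_force: 0.0
```

```bash
cat > door.py <<'E'
from h import *
from bench import arm
import math
s=arm.read_state();print(s["joint_pos"].round(2),loc(s["tool_pos"]).round(1),s["ft_force"].round(1))
for phi,r in [(.55,95),(.4,100),(.25,105),(.12,111),(.0,115),(-.05,115),(-.1,115)]:
    x=-81-r*math.sin(phi)-6*math.cos(phi);y=-85+r*math.cos(phi)-6*math.sin(phi)
    rows([round(x-8-13*math.sin(abs(phi))),round(y),80],45)
E
python3 door.py
```

```text
[-0.17 -0.77 -0.97  0.63  0.23  2.91] [-148.6   -6.    84.1] [ 0.3 -0.2  0.4]
[-151, -7, 80] 45 world [ 0.509 -0.023  0.08 ] row [-0.09, 0.02, 0.03] [-0.06, 0.08, 0.01]
[-139, 5, 80] 45 world [ 0.519 -0.009  0.08 ] row [0.08, -0.22, 0.2] [-0.06, 0.08, 0.01]
[-124, 15, 80] 45 world [0.533 0.003 0.08 ] row [0.3, -0.42, 0.41] [-0.06, 0.08, 0.01]
[-110, 24, 80] 45 world [0.545 0.014 0.08 ] row [0.5, -0.59, 0.6] [-0.06, 0.08, 0.01]
[-95, 30, 80] 45 world [0.559 0.022 0.08 ] row [0.71, -0.71, 0.81] [-0.06, 0.08, 0.01]
[-90, 30, 80] 45 world [0.564 0.023 0.08 ] row [0.78, -0.71, 0.88] [-0.06, 0.08, 0.01]
[-85, 30, 80] 45 world [0.569 0.023 0.08 ] row [0.86, -0.71, 0.95] [-0.06, 0.08, 0.01]
```

Request:
play_rows --rows '[[[0.04,-0.08,0.1,0,0,0,0],[0.08,-0.15,0.2,0,0,0,0],[0.2,-0.28,0.3,0,0,0,0],[0.3,-0.38,0.41,0,0,0,0],[0.4,-0.48,0.5,0,0,0,0],[0.5,-0.57,0.6,0,0,0,0],[0.57,-0.62,0.67,0,0,0,0]]]'

```text
t: 3.52
tool_pos: [0.5492, 0.0149, 0.0788]
ee_rot: [-2.846, -0.215, -1.153]
ft_force: [-1.4, 0.1, 0.1]
width: 0.0002
grasp_force: 0.2
```

```bash
python3 door.py | tail -5; python3 - <<'E'
from bench import optics
import cv2,numpy as np
a=optics.grab_frame("side")["color"][140:260,170:300,::-1]; b=optics.grab_frame("wrist")["color"][:,:,::-1]
a=cv2.resize(a,(400,369),interpolation=cv2.INTER_CUBIC); b=cv2.resize(b,(400,300))
m=np.zeros((369,800,3),np.uint8); m[:,:400]=a; m[:300,400:]=b
cv2.imwrite("pics/d1.png",m)
E
```

```text
[-124, 15, 80] 45 world [0.533 0.003 0.08 ] row [-0.24, 0.19, -0.27] [-0.05, 0.09, 0.0]
[-110, 24, 80] 45 world [0.545 0.014 0.08 ] row [-0.04, 0.01, -0.07] [-0.05, 0.09, 0.0]
[-95, 30, 80] 45 world [0.559 0.022 0.08 ] row [0.17, -0.11, 0.14] [-0.05, 0.09, 0.0]
[-90, 30, 80] 45 world [0.564 0.023 0.08 ] row [0.25, -0.11, 0.21] [-0.05, 0.09, 0.0]
[-85, 30, 80] 45 world [0.569 0.023 0.08 ] row [0.32, -0.11, 0.28] [-0.05, 0.09, 0.0]
```

View pics/d1.png

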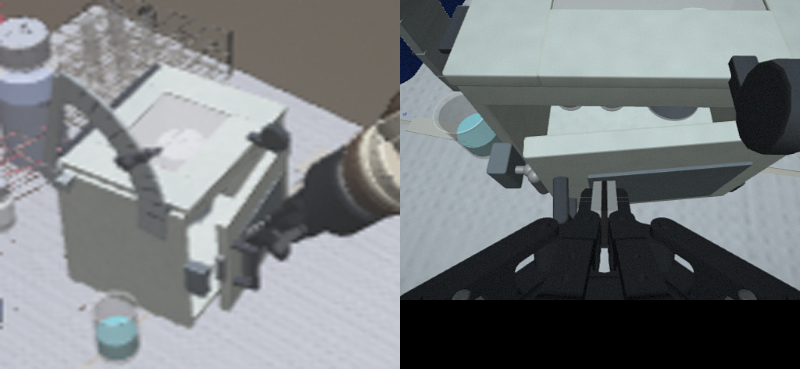

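The picture shows the fingers pressing on the panel at (600,190), just right of the handle at (562,200). The door is nearly shut, with a gap at the catch (515,165). I'll keep pushing.

Request:
play_rows --rows '[[[0.06,-0.02,0.05,0,0,0,0],[0.12,-0.04,0.1,0,0,0,0],[0.18,-0.05,0.15,0,0,0,0],[0.22,-0.05,0.19,0,0,0,0],[0.22,-0.05,0.19,0,0,0,0]]]'

```text
t: 4.25
tool_pos: [0.5622, 0.0189, 0.0794]
ee_rot: [-2.847, -0.213, -1.151]
ft_force: [-22.0, -2.7, 8.7]
width: -0.0001
grasp_force: 10.8
```

```bash
python3 door.py | sed -n '1p;6,8p'
```

```text
[-0.03 -0.61 -0.9   0.52  0.13  3.01] [-92.6  26.6  79.4] [-22.   -2.7   8.7]
[-95, 30, 80] 45 world [0.559 0.022 0.08 ] row [-0.03, -0.07, -0.04] [-0.05, 0.1, -0.0]
[-90, 30, 80] 45 world [0.564 0.023 0.08 ] row [0.05, -0.07, 0.03] [-0.05, 0.1, -0.0]
[-85, 30, 80] 45 world [0.569 0.023 0.08 ] row [0.12, -0.07, 0.1] [-0.05, 0.1, -0.0]
```

Request:
play_rows --rows '[[[-0.3,0,-0.3,0,0,0,0],[-0.67,0,-0.67,0,0,0,0],[-0.7,0,-1.2,0,0,0,0],[-0.7,0,-1.2,0,0,0,0]]]'

```text
t: 4.75
tool_pos: [0.4985, 0.0084, 0.0987]
ee_rot: [-2.846, -0.214, -1.153]
ft_force: [0.3, 0.0, 1.1]
width: -0.0003
grasp_force: 0.0
```

```bash
python3 - <<'E'
from h import *
from bench import arm,optics
import cv2
s=arm.read_state();print(s["joint_pos"].round(2),loc(s["tool_pos"]).round(1),s["ft_force"].round(1))
rows([-150,-30,240],0);rows([-103,-30,240],0);rows([-103,-30,154],0)
a=optics.grab_frame("side")["color"][140:260,170:300,::-1]; b=optics.grab_frame("wrist")["color"][:,:,::-1]
a=cv2.resize(a,(400,369),interpolation=cv2.INTER_CUBIC); b=cv2.resize(b,(400,300))
m=np.zeros((369,800,3),np.uint8); m[:,:400]=a; m[:300,400:]=b
cv2.imwrite("pics/d2.png",m)
E
```

```text
[-0.08 -0.85 -0.97  0.69  0.16  2.98] [-157.    25.6   98.7] [0.3 0.  1.1]
[-150, -30, 240] 0 world [ 0.514 -0.046  0.24 ] row [2.07, 1.09, -1.94] [-0.05, -4.41, 0.02]
[-103, -30, 240] 0 world [ 0.56  -0.039  0.24 ] row [2.74, 1.1, -1.29] [-0.05, -4.41, 0.02]
[-103, -30, 154] 0 world [ 0.56  -0.039  0.154] row [1.55, 1.11, -0.05] [-0.05, -4.41, 0.02]
```

View pics/d2.png

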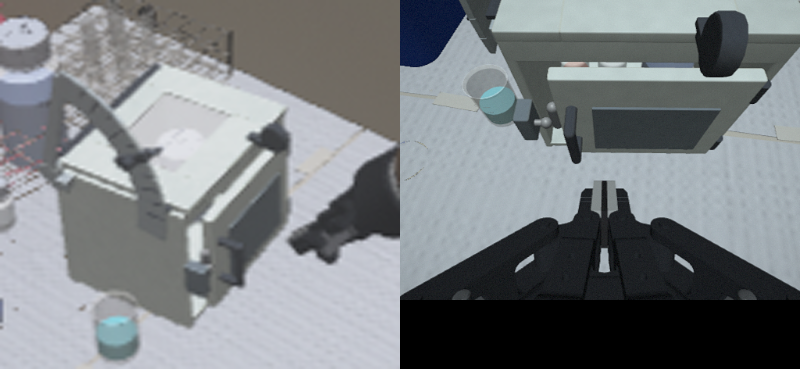

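```bash
python3 - <<'E'
from bench import optics
import cv2,pickle
f=optics.grab_frame("wrist");pickle.dump(f,open("f2.pkl","wb"))
cv2.imwrite("pics/d3.png",cv2.resize(f["color"][20:220,120:500,::-1],(760,400),interpolation=cv2.INTER_CUBIC))
E
```

```text
(no output)
```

View pics/d3.png

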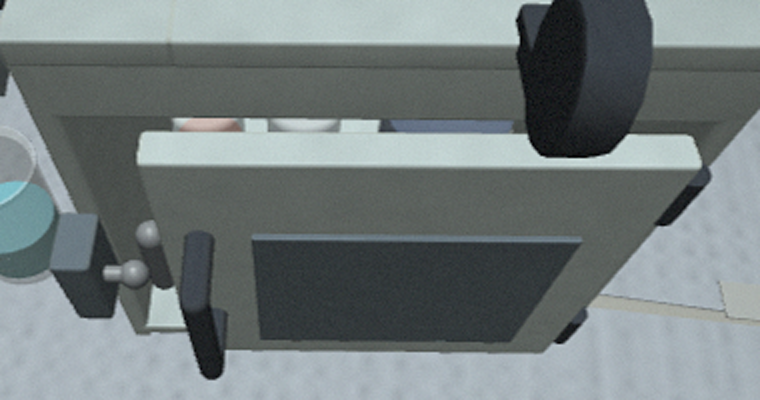

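```bash
python3 - <<'E'
from h import *
f=pickle.load(open("f2.pkl","rb"))
for u,v,z in [(140,167,.128),(700,169,.128),(140,132,.128),(700,137,.128),(5,43,.159),(755,47,.159),(205,234,.094),(258,342,.05)]:
    print((u,v),loc(plane(f,120+u/2,20+v/2,[0,0,1],z)).round(1))
E
```

```text
(140, 167) [-89.   64.4 128. ]
(700, 169) [-89.3 -80.6 128. ]
(140, 132) [-76.9  65.7 128. ]
(700, 137) [-78.3 -83.7 128. ]
(5, 43) [-80.8  89.  159. ]
(755, 47) [-81.9 -76.7 159. ]
(205, 234) [-85.8  51.5  94. ]
(258, 342) [-101.6   36.4   50. ]
```

The door is parallel to the cabinet front (free edge x = -89, hinge side -89.3), so it is shut. Next is the tab.

Request:
play_rows --rows '[[[0.6,0.3,-0.7,0,-0.8,0,0],[1.3,0.7,-1.4,0,-1.8,0,45],[2.07,1.09,-1.94,0,-2.8,0,45],[2.07,1.09,-1.94,0,-3.7,0,45],[2.07,1.09,-1.94,0,-4.4,0,45],[2.4,1.1,-1.6,0,-4.4,0,45],[2.74,1.1,-1.29,0,-4.4,0,45],[2.74,1.1,-1.29,0,-4.4,0,45]]]'

```text
t: 5.9
tool_pos: [0.5611, -0.0381, 0.2381]
ee_rot: [-3.126, -0.241, -0.0]
ft_force: [-1.1, -0.2, -0.4]
width: 0.0452
grasp_force: 0.0
```

```bash
python3 - <<'E'
from h import *
from bench import arm,optics
import cv2
s=arm.read_state();print(s["joint_pos"].round(2),loc(s["tool_pos"]).round(1),s["width"])
rows([-103,-30,154],0)
f=optics.grab_frame("wrist");pickle.dump(f,open("f3.pkl","wb"))
cv2.imwrite("pics/t1.png",f["color"][:,:,::-1])
E
```

```text
[-0.07  0.12  0.23  1.68  0.01  2.92] [-101.9  -29.5  238.1] 0.04519036336188393
[-103, -30, 154] 0 world [ 0.56  -0.039  0.154] row [-0.02, 0.02, 1.68] [-0.04, -0.0, 0.04]
```

View pics/t1.png

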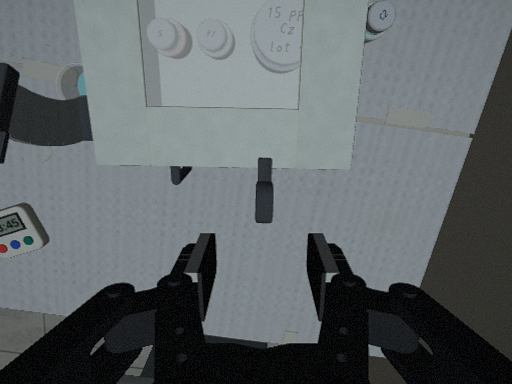

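The tab (264,200) is centred between the fingers (205–318). I'll descend and grip.

Request:
play_rows --rows '[[[0,0.02,0.6,0,0,0,45],[-0.02,0.02,1.2,0,0,0,45],[-0.02,0.02,1.5,0,0,0,45],[-0.02,0.02,1.68,0,0,0,45],[-0.02,0.02,1.68,0,0,0,8],[-0.02,0.02,1.68,0,0,0,8],[-0.02,0.02,1.68,0,0,0,8],[-0.02,0.02,1.68,0,0,0,8],[-0.02,0.02,1.68,0,0,0,8]]]' --force 40

```text
t: 7.08
tool_pos: [0.5594, -0.0396, 0.1566]
ee_rot: [-3.127, -0.239, -0.004]
ft_force: [-0.8, -3.0, 6.3]
width: 0.0114
grasp_force: 42.5
```

```bash
cat > arc.py <<'E'
from h import *
from bench import arm
s=arm.read_state();L=loc(s["tool_pos"]);print(L.round(1),s["ft_force"].round(1),s["width"])
import sys
t0=float(sys.argv[1])
f=lambda t:np.array([70-172*np.cos(t)+14*np.sin(t),0,155+172*np.sin(t)+14*np.cos(t)])
for t in map(float,sys.argv[2:]):
    d=f(t)-f(t0); print(t,"row x,z",(d[0]/50).round(3),(-d[2]/50).round(3))
E
python3 arc.py 0 .05 .1 .15 .2 .25 .3 .35 .4 .45
```

```text
[-103.8  -30.8  156.6] [-0.8 -3.   6.3] 0.011370930545054546
0.05 row x,z 0.018 -0.172
0.1 row x,z 0.045 -0.342
0.15 row x,z 0.08 -0.511
0.2 row x,z 0.124 -0.678
0.25 row x,z 0.176 -0.842
0.3 row x,z 0.236 -1.004
0.35 row x,z 0.305 -1.163
0.4 row x,z 0.381 -1.317
0.45 row x,z 0.464 -1.468
```

Request:
play_rows --rows '[[[0.02,0,-0.17,0,0,0,8],[0.045,0,-0.34,0,0,0,8],[0.08,0,-0.51,0,0,0,8],[0.12,0,-0.68,0,0,0,8],[0.18,0,-0.84,0,0,0,8],[0.24,0,-1.0,0,0,0,8],[0.3,0,-1.16,0,0,0,8],[0.38,0,-1.32,0,0,0,8],[0.46,0,-1.47,0,0,0,8],[0.46,0,-1.47,0,0,0,8]]]'

```text
t: 8.32
tool_pos: [0.5825, -0.0364, 0.2287]
ee_rot: [-3.127, -0.239, -0.002]
ft_force: [3.8, -4.8, -4.2]
width: 0.0112
grasp_force: 39.6
```

```bash
python3 - <<'E'
from h import *
from bench import arm,optics
import cv2
s=arm.read_state();print(s["joint_pos"].round(2),loc(s["tool_pos"]).round(1),s["width"],s["ft_force"].round(1))
f=optics.grab_frame("side");pickle.dump(f,open("f4.pkl","wb"))
cv2.imwrite("pics/u1.png",cv2.resize(f["color"][150:220,180:270,::-1],(765,595),interpolation=cv2.INTER_CUBIC))
E
```

```text
[-0.07  0.17  0.26  1.66  0.01  2.92] [-80.5 -31.  228.7] 0.011170953394996552 [ 3.8 -4.8 -4.2]
```

View pics/u1.png

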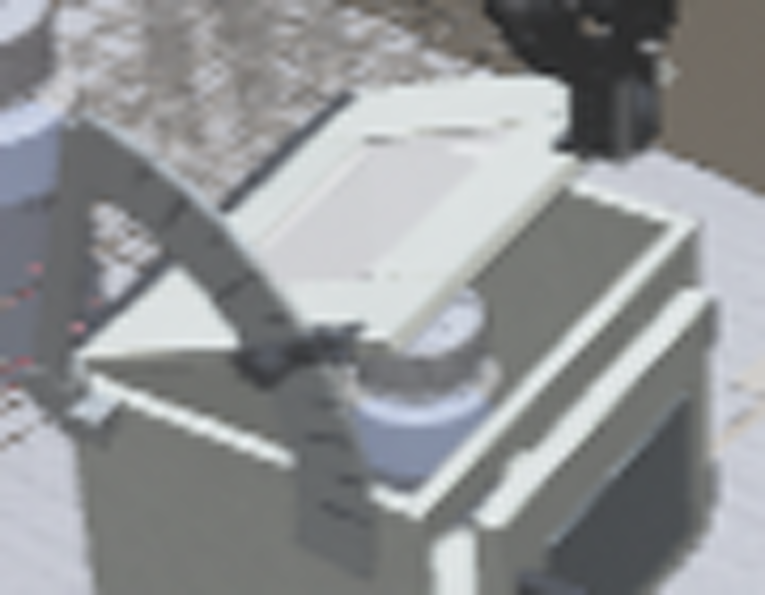

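```bash
python3 - <<'E'
from h import *
f=pickle.load(open("f4.pkl","rb")); n=Rz.as_matrix()[:,1]
def th(u,v,y):
    X=loc(plane(f,180+u/8.5,150+v/8.5,n,n@C+y/1e3)); r=np.hypot(X[0]-70,X[2]-155); print((u,v),y,X.round(1),"r",r.round(1),"th",np.arctan2(X[2]-155,70-X[0]).round(4))
print("flap corner bottom/top"); th(388,349,92); th(362,337,92)
th(578,162,-92)
print("marker")
for q in [(240,358),(300,348),(365,328),(270,362)]: th(*q,112); th(*q,104)
# predicted pixels, mid plane pointer line and marker centre line
H=lambda t,r,y:(proj(f,C+Rz.apply(np.array([70-r*np.cos(t),y,155+r*np.sin(t)])/1e3))-[180,150])*8.5
for t in (.4,.45,.5,.55): print(t,H(t,150,92).round(),H(t,125,112).round(),H(t,105,112).round(),H(t,145,112).round())
import numpy as np
# dark pixels near marker, raw
c=f["color"][150:220,180:270].astype(int).max(2)
print(c[34:48,24:48])
E
```

```text
flap corner bottom/top
(388, 349) 92 [-66.3  92.  215.7] r 149.2 th 0.4189
(362, 337) 92 [-56.2  92.  216.8] r 140.5 th 0.4552
(578, 162) -92 [-28.2 -92.  158.3] r 98.3 th 0.0335
marker
(240, 358) 112 [-20.5 112.  208. ] r 104.9 th 0.5294
(240, 358) 104 [-14.4 104.  199.8] r 95.5 th 0.4879
(300, 348) 112 [-45.4 112.  222.1] r 133.5 th 0.5267
(300, 348) 104 [-39.5 104.  214. ] r 124.4 th 0.4946
(365, 328) 112 [-71.9 112.  240.9] r 165.9 th 0.5444
(365, 328) 104 [-66.2 104.  233. ] r 157.0 th 0.5201
(270, 362) 112 [-32.7 112.  211.1] r 117.1 th 0.5001
(270, 362) 104 [-26.7 104.  203. ] r 107.9 th 0.4605
0.4 [393. 356.] [303. 391.] [258. 392.] [349. 390.]
0.45 [384. 337.] [295. 375.] [252. 379.] [340. 372.]
0.5 [374. 318.] [287. 360.] [245. 366.] [330. 353.]
0.55 [363. 299.] [278. 344.] [237. 353.] [319. 335.]
[[146 101  86  92 105 106 104 116 155 198 219 224 224 224 223 223 223 223
  222 222 223 223 223 223]
 [194 106 105 104 105 105 106 106 123 165 207 224 225 224 223 223 223 223
  223 223 223 222 223 223]
 [217 168 105 106 106 106 107 107 108 131 177 213 224 224 224 223 223 222
  222
[... 433 characters left out ...]
31 124 108  85  79  90 100  95  78  66  65  71  80  83  92 102 102
  123 123 120 131 150 165]
 [121 118 108  82  68  76  93  99  95  82  65  64  66  84  99  89 107 100
  113 112 118 121 124 128]
 [114 114 113 100  73  66  73  83  81  74  83  94 102 117 139 131 143 164
  108 111 117 121 119 123]
 [113 113 112 106  88  77  66  68  72  88 105 106 106 108 126 143 143 153
  106 110 116 117 118 121]
 [112 112 112 111 111 102  80  75  89 105 107 108 108 107 117 134 155 174
  144 132 128 116 117 119]
 [113 113 113 112 112 112 110 108 105 107 107 106 105 105 113 134 156 174
  176 169 151 155 154 141]
 [112 113 113 112 113 113 113 111 107 106 106 106 102  96  94 109 136 153
  200 221 217 208 190 180]]
```

The flap is now at about 0.44. The marker block centre at (270,345) suggests 0.50–0.52. I'll go to about 0.49 and then compare the pointer and marker closely from several cameras.

```bash
python3 arc.py .445 .47 .49 .51
```

```text
[-80.6 -31.  228.5] [ 3.5 -3.9 -5. ] 0.011503000363563406
0.47 row x,z 0.044 -0.074
0.49 row x,z 0.081 -0.133
0.51 row x,z 0.119 -0.19
```

Request:
play_rows --rows '[[[0.04,0,-0.07,0,0,0,8],[0.08,0,-0.13,0,0,0,8],[0.08,0,-0.13,0,0,0,8],[0.08,0,-0.13,0,0,0,8]]]'

```text
t: 8.88
tool_pos: [0.586, -0.0359, 0.2345]
ee_rot: [-3.127, -0.239, 0.0]
ft_force: [5.1, -4.0, -6.5]
width: 0.0112
grasp_force: 39.2
```

```bash
python3 - <<'E'
from h import *
from bench import arm,optics
import cv2
s=arm.read_state();print(loc(s["tool_pos"]).round(1),s["ft_force"].round(1))
F={n:optics.grab_frame(n) for n in("wrist","side","scene")};pickle.dump(F,open("f5.pkl","wb"))
H=lambda f,t,r,y:proj(f,C+Rz.apply(np.array([70-r*np.cos(t),y,155+r*np.sin(t)])/1e3))
m=np.zeros((600,800,3),np.uint8)
def put(n,u0,v0,w,h,k,X,Y):
    c=F[n]["color"][v0:v0+h,u0:u0+w,::-1]; m[Y:Y+c.shape[0]*k,X:X+c.shape[1]*k]=cv2.resize(c,None,fx=k,fy=k,interpolation=cv2.INTER_CUBIC); print(n,u0,v0,k,X,Y)
for n in F: print(n,[H(F[n],.5,r,y).round(1) for r in(105,125,145) for y in(95,110)])
def c0(n,w,h):
    p=H(F[n],.5,125,105); return max(0,min(512-w,int(p[0]-w/2))),max(0,min(384-h,int(p[1]-h/2)))
put("side",*c0("side",40,30),40,30,10,0,0)
put("scene",*c0("scene",40,30),40,30,10,400,0)
put("wrist",*c0("wrist",160,60),160,60,5,0,300)
cv2.imwrite("pics/v1.png",m)
E
```

```text
[-77.  -31.  234.5] [ 5.1 -4.  -6.5]
wrist [array([ 31.6, 127.1]), array([  3.9, 126.9]), array([ 26. , 162.8]), array([ -2.3, 162.6]), array([ 20.1, 200.2]), array([ -8.9, 199.9])]
side [array([212.1, 189.7]), array([209.2, 192.6]), array([217.1, 188.9]), array([214.1, 191.9]), array([222.2, 188.2]), array([219.2, 191.2])]
scene [array([288.9, 186.6]), array([295.7, 186.5]), array([288.3, 179.5]), array([295. , 179.4]), array([287.7, 172.5]), array([294.3, 172.4])]
side 195 175 10 0 0
scene 272 164 10 400 0
wrist 0 132 5 0 300
```

View pics/v1.png

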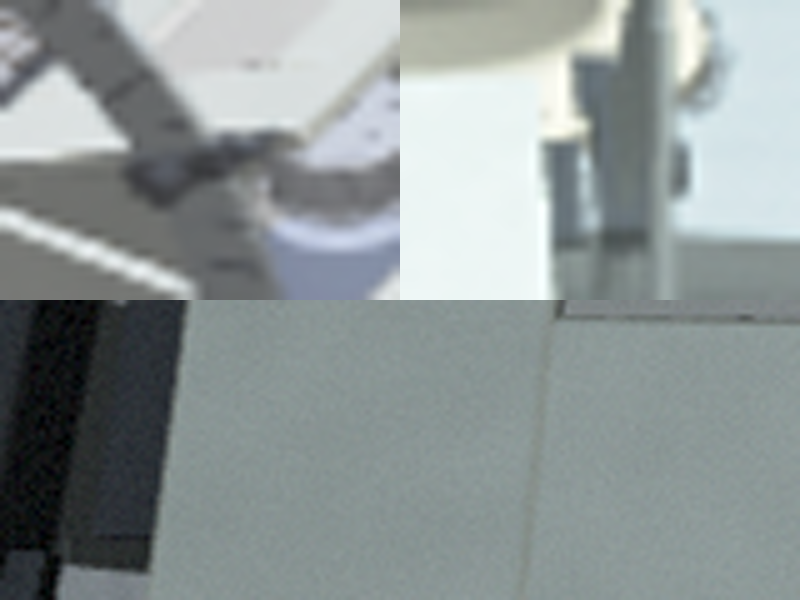

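The composite shows: in side view the marker is at (200,165) with its tip at (290,140); in scene view the pointer blade is at (562,190), the marker block at (595,100) and the thumb screw at (682,165). So the block sits on the plate's inner face. The first wrist frame resolves its angle best, so I'll read its pixels there.

```bash
python3 - <<'E'
from h import *
d=pickle.load(open("f0.pkl","rb"));w=d["wrist"]
g=w["color"].max(2)[0:56,300:446]
for v in range(0,56,2): print(f"{v:2d}"," ".join(f"{x:3d}" for x in g[v,::3]))
H=lambda f,t,r,y:proj(f,C+Rz.apply(np.array([70-r*np.cos(t),y,155+r*np.sin(t)])/1e3)).round(0)
for y in (96,101,106,110,118):
  for t in (.45,.5,.55): print(y,t,[H(w,t,r,y).tolist() for r in(105,125,145)])
E
```

```text
0 133 110 139 142 142 140 140 142 138 138 142 140 140 141 111  98  97 109 131 128 130 131 128 127 130 132 122  21  41  44  55  55  52  51  51  52  93 128 120 109 109 108 113 115 108 110 110 109 113
 2 121 111 139 139 142 140 139 139 136 140 139 141 140 141 125  99 101 118 135 123 130 128 129 130 133 102  96  14  32  35  41  34  51  44  49  48 101 102 116 109 107 105 108 109 111 114 115 113 113
 4 103 126 131 139 141 141 140 139 139 141 142 138 139 141 130  98  95 124 135 127 131 134  74  40  44  45  44  50  44  50  41  47  41  49 108 106 102 104 112 108 112 109 108 112 108 107 113 107  58
 6  87 104 136 142 135 142 142 142 140 139 141 143 139 139 131  97  99 120 132 128  83  40  32  46  48  48  49  46  50  47  44  51 102 103 103 105 105 104 116 110 109 109 108 116 112  76  46  35  42
 8  79 113 135 141 141 142 145 140 137 144 139 140 141 141 133  98  90 126 134  53  32  38  36  44  51  49  47  50  39  60 100 106 104 106 106 106 103 101 113 113 109 111 105  52  48  40  42  42  39
10  53 101 135 144 141 140 141 143 141 139 142 139 141 143 129  98 104 134  91  36  41  41  38  48  50  52
[... 4588 characters left out ...]
419.0, 43.0], [392.0, 46.0], [361.0, 49.0]]
101 0.45 [[400.0, 36.0], [370.0, 39.0], [336.0, 43.0]]
101 0.5 [[409.0, 34.0], [380.0, 37.0], [347.0, 40.0]]
101 0.55 [[419.0, 31.0], [392.0, 34.0], [360.0, 36.0]]
106 0.45 [[400.0, 25.0], [369.0, 28.0], [335.0, 31.0]]
106 0.5 [[409.0, 22.0], [380.0, 25.0], [346.0, 27.0]]
106 0.55 [[419.0, 20.0], [391.0, 21.0], [359.0, 23.0]]
110 0.45 [[400.0, 16.0], [369.0, 18.0], [335.0, 21.0]]
110 0.5 [[409.0, 13.0], [379.0, 15.0], [346.0, 17.0]]
110 0.55 [[420.0, 10.0], [391.0, 11.0], [359.0, 12.0]]
118 0.45 [[400.0, -2.0], [368.0, -1.0], [333.0, 1.0]]
118 0.5 [[409.0, -6.0], [379.0, -5.0], [345.0, -5.0]]
118 0.55 [[420.0, -9.0], [391.0, -10.0], [358.0, -10.0]]
```

```bash
python3 - <<'E'
from h import *
d=pickle.load(open("f0.pkl","rb"));F=pickle.load(open("f5.pkl","rb"))
def tri(obs):
    A=np.zeros((3,3));b=np.zeros(3)
    for f,u,v in obs:
        o,r=ray(f,u,v);r/=np.linalg.norm(r);M=np.eye(3)-np.outer(r,r);A+=M;b+=M@o
    X=np.linalg.solve(A,b);L=loc(X)
    print(L.round(1),"r",np.hypot(L[0]-70,L[2]-155).round(1),"th",np.arctan2(L[2]-155,70-L[0]).round(3),"resid",[(proj(f,X)-[u,v]).round(1).tolist() for f,u,v in obs])
w,s,sc=d["wrist"],d["side"],d["scene"]
tri([(w,339,43),(s,222.4,188.8)])
tri([(w,339,43),(s,222.4,188.8),(sc,289.8,169.7)])
tri([(w,369.5,42),(sc,290.,179)])
print("scene t0 (before), cols 278-306");g=sc["color"].max(2)
for v in range(164,196):print(v,g[v,280:306], F["scene"]["color"].max(2)[v,280:306])
E
```

```text
[-61.5 100.  227.5] r 150.2 th 0.504 resid [[0.1, -0.1], [0.0, 0.0]]
[-62.1 100.3 228.8] r 151.3 th 0.51 resid [[-0.5, -1.0], [0.1, -0.2], [0.0, 0.2]]
[-44.3  99.4 214. ] r 128.7 th 0.477 resid [[-0.0, 0.2], [0.0, -0.0]]
scene t0 (before), cols 278-306
164 [156 158 162 165 170 170 167 165 163 161 158 160 205 235 212 117 108 142
 182 226 240 219 221 227 230 229] [158 161 163 166 169 170 168 168 164 163 160 161 206 236 212 120 108 144
 183 225 240 219 221 228 230 230]
165 [173 173 170 172 170 169 168 168 165 164 162 176 215 233 156 106 110 145
 184 226 245 242 179 209 230 232] [171 173 173 172 170 170 170 170 166 166 162 178 216 233 156 107 111 147
 184 226 246 242 179 210 230 232]
166 [175 173 173 172 172 170 170 169 166 169 178 204 229 237 145 107 114 151
 188 223 246 243 191 197 230 233] [176 176 174 174 172 171 171 168 167 170 179 205 229 237 147 107 114 151
 190 223 246 243 191 198 231 233]
167 [176 175 173 173 173 172 170 172 175 188 209 227 239 238 128 102 106 131
 174 209 247 243 225 212 230 232] [177 176 177 176 174 174 173 173 177 188 210 227 239 238 129 105 110 131
 174 209 
[... 5428 characters left out ...]
 142 138 145
 170 156 144 143 141 143 142 142]
193 [116 119 121 120 124 125 128 131 131 132 133 120 119 130 132 135 130 145
 168 154 137 135 132 133 134 133] [246 246 246 246 247 248 248 190 136 133 136 122 123 133 134 138 133 146
 170 155 139 136 134 135 135 135]
194 [134 132 134 132 121 113 113 115 115 116 114 113 118 129 121 112 117 144
 167 140 115 106 109 114 109 115] [246 246 246 246 246 247 247 193 123 116 119 118 122 131 125 117 119 144
 168 143 118 108 111 116 111 116]
195 [207 208 209 203 164 116 112 114 113 114 113 114 119 127 120 110 114 144
 167 139 111 105 137 131 115 131] [247 247 246 246 246 247 248 223 127 114 117 116 123 131 123 113 116 145
 168 141 113 105 138 133 117 132]
```

```bash
python3 - <<'E'
from h import *
d=pickle.load(open("f0.pkl","rb"));F=pickle.load(open("f5.pkl","rb"))
w,sc,s=d["wrist"],F["scene"],F["side"]
for z in(.151,.155,.159): print("pointer r",z,[(70-loc(plane(w,u,v,[0,0,1],z))).round(1)[0] for u,v in((312.5,66),(358.5,58))],loc(plane(w,335,54,[0,0,1],z)).round(1),loc(plane(w,335,66,[0,0,1],z)).round(1))
H=lambda f,t,r,y,n=0:proj(f,C+Rz.apply(np.array([70-r*np.cos(t)+n*np.sin(t),y,155+r*np.sin(t)+n*np.cos(t)])/1e3)).round(1).tolist()
for t in(.46,.48,.5,.52,.54):
    print(t,"scene ptr",[H(sc,t,r,97) for r in(125,135,140,150)],"blk wrist out-,out+,in+",[H(w,t,r,101,n) for r,n in((140,-5),(140,5),(100,5),(150,0))],"scene blk out+,in+",[H(sc,t,r,101,5) for r in(140,100)],"side tip",H(s,t,150,100))
S=s["color"].max(2)
for v in range(183,198):print(v,S[v,204:236])
E
```

```text
pointer r 0.151 [np.float64(131.5), np.float64(101.2)] [-46.3 100.3 151. ] [-46.8  93.  151. ]
pointer r 0.155 [np.float64(132.1), np.float64(102.4)] [-47.2 100.  155. ] [-47.7  92.9 155. ]
pointer r 0.159 [np.float64(132.8), np.float64(103.6)] [-48.1  99.8 159. ] [-48.6  92.8 159. ]
0.46 scene ptr [[289.0, 180.9], [288.7, 177.5], [288.5, 175.8], [288.2, 172.5]] blk wrist out-,out+,in+ [[339.7, 43.4], [354.6, 39.1], [418.0, 32.6], [329.2, 43.2]] scene blk out+,in+ [[290.5, 174.3], [291.8, 188.0]] side tip [223.4, 190.8]
0.48 scene ptr [[289.1, 180.1], [288.8, 176.7], [288.6, 175.0], [288.3, 171.7]] blk wrist out-,out+,in+ [[343.6, 42.3], [359.4, 37.8], [421.8, 31.7], [333.6, 41.9]] scene blk out+,in+ [[290.5, 173.6], [291.9, 187.5]] side tip [222.9, 189.9]
0.5 scene ptr [[289.2, 179.4], [288.9, 176.0], [288.7, 174.2], [288.4, 170.8]] blk wrist out-,out+,in+ [[347.7, 41.1], [364.4, 36.5], [425.7, 30.8], [338.3, 40.5]] scene blk out+,in+ [[290.6, 172.8], [292.0, 186.9]] side tip [222.5, 189.0]
0.52 scene ptr [[289.3, 178.8], [288.9, 175.2], [288.8, 173.5], [288.5, 170.0]] blk wrist out
[... 1713 characters left out ...]
 128 131 126 118 110 111]
193 [113 113 112 100  73  67  74  83  81  74  82  94 103 117 140 132 144 166
 108 111 116 120 119 123 123 118 117 124 123 119 115 118]
194 [113 113 112 106  87  78  65  68  72  89 104 106 107 107 126 143 143 152
 105 109 115 118 118 121 123 119 113 121 118 117 122 134]
195 [113 112 112 111 110 103  79  75  89 106 108 108 107 108 116 134 156 173
 143 131 128 117 117 119 120 121 120 120 117 133 166 173]
196 [113 112 113 112 112 112 110 108 105 106 107 106 105 105 113 134 157 174
 176 169 151 155 154 141 137 140 154 148 159 184 185 217]
197 [112 113 112 112 113 112 113 111 106 106 106 106 102  96  94 109 136 153
 200 221 217 208 189 180 163 165 175 198 217 220 222 222]
```

Request:
play_rows --rows '[[[0.03,0,-0.05,0,0,0,8],[0.07,0,-0.106,0,0,0,8],[0.07,0,-0.106,0,0,0,8],[0.07,0,-0.106,0,0,0,8]]]'

```text
t: 9.52
tool_pos: [0.5895, -0.0355, 0.2399]
ee_rot: [-3.127, -0.239, -0.0]
ft_force: [4.2, -4.5, -5.3]
width: 0.0115
grasp_force: 39.1
```

```bash
python3 - <<'E'
from h import *
from bench import arm,optics
s=arm.read_state();L=loc(s["tool_pos"]);print(L.round(1),((L-[-103.8,-30.8,156.6])/50).round(3),s["ft_force"].round(1),s["grasp_force"])
F={n:optics.grab_frame(n) for n in("side","scene","wrist")};pickle.dump(F,open("f6.pkl","wb"))
g=F["scene"]["color"].max(2)
for v in range(168,190):print(v,g[v,284:298])
S=F["side"]["color"].max(2)
for v in range(180,196):print(v,S[v,206:236])
f=F["side"]
for t in(.48,.5,.52,.54): print(t,[proj(f,C+Rz.apply(np.array([70-r*np.cos(t)+n*np.sin(t),y,155+r*np.sin(t)+n*np.cos(t)])/1e3)).round(1).tolist() for r,y,n in((150,92,4),(150,92,-4),(150,-92,-4))])
E
python3 arc.py 0 .48 .5 .51 .52 .53
```

```text
[-73.4 -31.1 239.9] [ 0.608 -0.006  1.667] [ 4.2 -4.5 -5.3] 39.12334442138672
168 [175 178 180 192 206 207 223 232 238 219 122 106 108 128]
169 [201 210 212 222 228 177 172 181 183 177 116 107 110 130]
170 [239 240 226 239 239 141 120 124 127 134 112 107 110 131]
171 [244 242 219 246 247 159 120 120 119 112 110 110 111 130]
172 [245 245 228 248 249 156 118 121 120 112 110 110 110 131]
173 [246 245 239 249 249 164 120 116 118 111 110 110 112 130]
174 [244 243 221 249 250 188 126 110 115 113 110 109 110 129]
175 [244 244 227 246 246 190 143 104 117 112 111 110 112 131]
176 [244 244 231 223 222 215 206 114 118 112 111 109 110 132]
177 [245 243 176 130 129 136 161 102 120 112 112 111 111 132]
178 [246 245 180 121 117 123 135 102 120 115 110 113 114 133]
179 [246 247 216 130 121 133 167 111 119 114 111 114 113 135]
180 [247 246 209 129 121 137 188 123 120 114 116 116 113 142]
181 [246 246 218 131 120 131 175 144 123 115 116 115 113 143]
182 [246 248 245 141 120 133 174 147 121 118 119 117 118 144]
183 [245 247 248 142 121 132 174 154 125 118 121 120 118 143]
184 [245 247 247 144 122 134 1
[... 2075 characters left out ...]
119 119 123 123 119 116 124 123 118 115 119]
194 [113 105  87  78  65  68  72  88 104 105 106 108 126 142 143 153 104 110
 115 118 117 121 123 117 113 121 117 116 122 134]
195 [112 111 110 102  80  75  89 106 107 107 107 107 116 134 155 173 143 132
 128 117 117 118 120 121 120 119 117 134 165 172]
0.48 [[223.9, 187.1], [225.1, 189.5], [257.9, 156.0]]
0.5 [[223.4, 186.2], [224.7, 188.6], [257.5, 155.2]]
0.52 [[222.9, 185.3], [224.2, 187.7], [257.1, 154.3]]
0.54 [[222.3, 184.4], [223.7, 186.8], [256.7, 153.5]]
[-73.4 -31.1 240. ] [ 4.5 -4.9 -5.4] 0.011498265102410511
0.48 row x,z 0.518 -1.557
0.5 row x,z 0.555 -1.615
0.51 row x,z 0.574 -1.644
0.52 row x,z 0.594 -1.672
0.53 row x,z 0.613 -1.701
```

```bash
python3 -c "
from bench import ticket
print(ticket.close_job())"
```

```text
the job is handed in; nothing more can be done
None
```

I shut the door fully (it measured parallel to the cabinet front after a 22 N push) and handed in while holding the flap at about 0.52 rad, against a measured marker angle of 0.51–0.52 rad. I did not touch the marker or the loose items.

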